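# Load the embossing bed

## Task

Make the leather embossing bed ready: first turn the black pressure dial fully anticlockwise to its off stop, then set every embossing block that is on the bench (grips red, blue, green or yellow, any order) on the plywood bed as one tight row along the aluminium back fence, the first pushed into the fence corner and each next one up against its neighbour, all square to and flush with the fence, with the grip ribs running along the back fence. Only when the whole row is in, slide the red-handled bolt fully home into its brass keeper. Leave everything else on the bench where it is.

Things in the scene. Friction and masses are not known exactly. Their poses are not given: they have to be found in the camera images.
- jig: embossing bed fixed to the bench: plywood board, x -55 to +100 mm, y -160 to +100 mm in its own axes, its top 12 mm above this origin. Aluminium back fence along y: inner face at x = +30 mm, 16 thick. Aluminium side fence along x (robot's right): inner face at y = -135 mm, 14 thick. Both stand 18 mm above the board
- corner (a point): inner corner of the two fences, on the top face of the board; axes as the bed's: blocks lie on its -x, +y side
- bolt (a joint): barrel bolt behind the back fence: travel in m along the bed's +y, 0 = fully drawn, 0.06 = fully home through the brass keeper (its end stop); friction about 2 N
- bolt_handle (a point): top centre of the bolt's upright red handle, 14 x 14 mm, clear for the upper 27 mm above its low dark guides; the top is 59 mm above the bench; it moves with the bolt. Axes as the bed's
- dial (a joint): press pressure dial, rad: 0 = fully anticlockwise (off, its end stop), grows clockwise seen from above, up to 2.7
- dial_grip (a point): on the dial's upright axis, 37 mm above the bench, 7 mm below the top of its bar grip; the bar is 42 mm along this point's x, 14 mm thick along y, 32 mm tall, and turns with the dial. A 44 mm disc lies under the bar, on a 68 mm aluminium base
- block_a: embossing block (may be absent; all alike but for colour): wooden foot with brass sole, 64 mm along x, 48 along y, 24 high; on top, centred, an upright red grip rib 18 mm along x, 40 along y, from 24 to 58 mm above the sole. Origin: centre of the sole; z up
- block_b: embossing block (may be absent; all alike but for colour): wooden foot with brass sole, 64 mm along x, 48 along y, 24 high; on top, centred, an upright blue grip rib 18 mm along x, 40 along y, from 24 to 58 mm above the sole. Origin: centre of the sole; z up
- block_c: embossing block (may be absent; all alike but for colour): wooden foot with brass sole, 64 mm along x, 48 along y, 24 high; on top, centred, an upright green grip rib 18 mm along x, 40 along y, from 24 to 58 mm above the sole. Origin: centre of the sole; z up
- block_d: embossing block (may be absent; all alike but for colour): wooden foot with brass sole, 64 mm along x, 48 along y, 24 high; on top, centred, an upright yellow grip rib 18 mm along x, 40 along y, from 24 to 58 mm above the sole. Origin: centre of the sole; z up
- weight: bystander, loose, leave alone: plain steel cylinder, 38 mm diameter, 34 high
- glue: bystander, loose, leave alone: white glue jar with red cap, 68 mm diameter, 130 high
- cup: bystander, loose, leave alone: paper coffee cup with white lid, 72 mm diameter, 120 high
- spool1: bystander, loose, leave alone: blue thread spool, 44 mm diameter, 68 high
- spool2: bystander, loose, leave alone: brick-coloured thread spool, 44 mm diameter, 68 high
- hammer: bystander, loose, leave alone: hammer lying on the bench
- brush: bystander, loose, leave alone: glue brush, 160 mm long, lying on the bench near the robot
- awl: bystander, loose, leave alone: awl, 150 mm long, lying on the bench near the robot
Mind the look-alikes: they are no part of the job. What is shaped like the block_c but pink or purple is not meant.

How it is judged (in metres and radians):
On the way, in this order (a step that is already met when the one before it is completed fails the run):
1. the dial is at its off stop, fully anticlockwise (value of joint dial below 0.08 rad), for 0.2 s.
2. with the dial off, every block present stands in the row: square, flush to the back fence, the first in the corner, no gaps (x of block_a in the frame of jig between -0.005 and 0 m and z of each of block_a, block_b, block_c, block_d in the frame of jig below 0.0145 m and angle between the x axis of each of block_a, block_b, block_c, block_d and the x axis of jig, either way round below 0.045 rad and (y of block_a in the frame of jig between -0.114 and -0.1075 m or (y of block_a in the frame of jig between -0.066 and -0.057 m and (y of block_b in the frame of jig between -0.114 and -0.1075 m or y of block_c in the frame of jig between -0.114 and -0.1075 m or y of block_d in the frame of jig between -0.114 and -0.1075 m)) or (y of block_a in the frame of jig between -0.018 and -0.0065 m and (y of block_b in the frame of jig between -0.066 and -0.057 m or y of block_c in the frame of jig between -0.066 and -0.057 m or y of block_d in the frame of jig between -0.066 and -0.057 m)) or (y of block_a in the frame of jig between 0.03 and 0.044 m and (y of block_b in the frame of jig between -0.018 and -0.0065 m or y of block_c in the frame of jig between -0.018 and -0.0065 m or y of block_d in the frame of jig between -0.018 and -0.0065 m))) and x of block_b in the frame of jig between -0.005 and 0 m and (y of block_b in the frame of jig between -0.114 and -0.1075 m or (y of block_b in the frame of jig between -0.066 and -0.057 m and (y of block_a in the frame of jig between -0.114 and -0.1075 m or y of block_c in the frame of jig between -0.114 and -0.1075 m or y of block_d in the frame of jig between -0.114 and -0.1075 m)) or (y of block_b in the frame of jig between -0.018 and -0.0065 m and (y of block_a in the frame of jig between -0.066 and -0.057 m or y of block_c in the frame of jig between -0.066 and -0.057 m or y of block_d in the frame of jig between -0.066 and -0.057 m)) or (y of block_b in the frame of jig between 0.03 and 0.044 m and (y of block_a in the frame of jig between -0.018 and -0.0065 m or y of block_c in the frame of jig between -0.018 and -0.0065 m or y of block_d in the frame of jig between -0.018 and -0.0065 m))) and x of block_c in the frame of jig between -0.005 and 0 m and (y of block_c in the frame of jig between -0.114 and -0.1075 m or (y of block_c in the frame of jig between -0.066 and -0.057 m and (y of block_a in the frame of jig between -0.114 and -0.1075 m or y of block_b in the frame of jig between -0.114 and -0.1075 m or y of block_d in the frame of jig between -0.114 and -0.1075 m)) or (y of block_c in the frame of jig between -0.018 and -0.0065 m and (y of block_a in the frame of jig between -0.066 and -0.057 m or y of block_b in the frame of jig between -0.066 and -0.057 m or y of block_d in the frame of jig between -0.066 and -0.057 m)) or (y of block_c in the frame of jig between 0.03 and 0.044 m and (y of block_a in the frame of jig between -0.018 and -0.0065 m or y of block_b in the frame of jig between -0.018 and -0.0065 m or y of block_d in the frame of jig between -0.018 and -0.0065 m))) and x of block_d in the frame of jig between -0.005 and 0 m and (y of block_d in the frame of jig between -0.114 and -0.1075 m or (y of block_d in the frame of jig between -0.066 and -0.057 m and (y of block_a in the frame of jig between -0.114 and -0.1075 m or y of block_b in the frame of jig between -0.114 and -0.1075 m or y of block_c in the frame of jig between -0.114 and -0.1075 m)) or (y of block_d in the frame of jig between -0.018 and -0.0065 m and (y of block_a in the frame of jig between -0.066 and -0.057 m or y of block_b in the frame of jig between -0.066 and -0.057 m or y of block_c in the frame of jig between -0.066 and -0.057 m)) or (y of block_d in the frame of jig between 0.03 and 0.044 m and (y of block_a in the frame of jig between -0.018 and -0.0065 m or y of block_b in the frame of jig between -0.018 and -0.0065 m or y of block_c in the frame of jig between -0.018 and -0.0065 m)))), for 0.2 s.
3. the bolt is fully home in its keeper (value of joint bolt above 0.056 m), for 0.2 s.
At the end, for the whole second after the job is handed in: Dial within 0.08 rad of off; bolt within 4 mm of home; each block present flat on the bed, within 3 mm of the back fence, within 2.5 degrees of square, rib along it, the first within 3.5 mm of the side fence, each next in the adjoining place (2.5 mm more allowed per block); all at rest (all of step 2 and value of joint dial below 0.08 rad and value of joint bolt above 0.056 m and linear speed of each of block_a, block_b, block_c, block_d below 0.01 m/s); the robot touches nothing.
It fails at once if a bystander (weight, glue jar, cup, spool, hammer, brush or awl) is shifted more than 5 cm (distance of any of weight, glue, cup, spool1, spool2, hammer, brush, awl from where it was at the start of the episode above 0.05 m).
Of block_a, block_b, block_c, block_d only 3 to 4 are there at a start; the rules pass over those that are not, and their reading is None.
At some moment in a run one of block_a, block_b, block_c, block_d may be knocked a few centimetres aside while the robot is not near it.
Once in a run the grip may slacken for a moment while it holds something.
It also fails if it takes over 208 s, if anything falls off the work surface, if the arm or the gripper's body presses on something with over 40 N, if the wrist force passes 120 N, or if a joint passes its speed limit or range.

## Robot

A 6-joint arm with a two-finger parallel gripper is mounted at the origin on the work surface. World frame = base frame: x ahead of the robot, y to its left, z up, the work surface at z = 0. Lengths are in m, angles in degrees, forces in N, time in s.
With the tool pointing down it reaches from about 0.325 to 0.85 m from the base axis. Payload 15.5 kg.
Tool frame: the origin (TCP) lies midway between the tips of the shut fingers; the grasp point (between the pads) lies 19 mm behind it; z points along the fingers, y is the line along which they close (so a half turn about z gives the same grasp; the last joint's range is limited). The gripper opens to 91 mm and grips with 3 to 60 N. Pads are 32 mm wide; open, the fingers measure 118 mm over their backs; the gripper's body (76 mm by 178 mm) begins 60 mm behind the grasp point.
Start: joints at [71.476, 28.281, 77.091, -0, 74.628, -5.472], TCP at [0.141, 0.609, 0.214] pointing down, gripper open.
Joint ranges: [-166.48, 166.48], [-47.26, 123.95], [12.59, 153.08], [-70.14, 250.14], [6.76, 159.57], [-176.63, 176.63]. Speed limits (degrees/s): [108.29, 108.29, 147.25, 172.46, 172.46, 172.46].

## Interface

Orientations are given as a 3x3 rotation matrix whose columns are the frame's x, y, z axes.
In Python, from bench import ctrl gives the robot as it stands. The module is installed in compiled form; this text tells all that it offers. Calls block until the motion is done:
- ctrl.goto(position, orientation): joint-space move of the TCP to a pose.
- ctrl.move_l(position, vel=0.15, ori=None, contact_N=None): straight line of the TCP; ori=None keeps the orientation; vel is the mean speed in m/s. With contact_N (N) it stops when the force on the tool has changed by that much, and returns True; else False.
- ctrl.movej(angles): joint-space move.
- ctrl.command_gripper(opening): opening from 0.0 (shut) to 1.0 (fully open); the grip force is fixed at half the most; returns when the fingers have stopped.
- ctrl.sleep(seconds).
- ctrl.ik(position, orientation): joint angles nearest the present ones, or None.
- ctrl.read_camera(name): name is "side" or "top"; returns the picture (400x640x3 uint8, blue, green, red); there is no depth.
- ctrl.camera_params(name): a dict with "fx", "fy", "cx", "cy" (pixels), "pose" (4x4, takes a point from camera to world coordinates). Camera axes: x right, y up, looking along -z (the intrinsics and any distortion apply to the point x, -y, -z); pixel columns grow to the right and rows downward; lengths in m; the calibration is good to about 2 mm. A picture is of the moment at which its call begins. camera_params takes no time and is no camera call.
A pose or a line that the arm cannot do raises ctrl.MotionError and nothing moves.
- ctrl.sign_off(): hands the job in; it is judged then, once.
Readings, each from a call of its own:
- ctrl.current_t(): time.
- ctrl.current_q(): joint angles.
- ctrl.current_dq(): joint speeds.
- ctrl.current_effort(): joint torques, N m.
- ctrl.current_tool_pos(): TCP position.
- ctrl.current_eef_rot(): TCP orientation.
- ctrl.current_contact_force(): force on the tool from outside, world axes, zero at the start.
- ctrl.current_wrist_torque(): the same for the moment, N m.
- ctrl.current_grip_width(): opening from 0.0 (shut) to 1.0 (fully open).
- ctrl.current_grasp_force(): force on a finger pad.
Only numpy, scipy, OpenCV 4.12 (cv2) and the standard library are available. Lean on these libraries where they do the work, as an engineer would, in place of code of your own. Each camera call takes 0.05 s, during which the arm holds its last target. There are 200 camera calls.

## Working session

There is one attempt and no reset: what is moved stays moved. The work goes in short steps, each a Python script; the robot and the scene stay as the last script left them, time stands still between calls to the robot, and variables do not carry over. Pictures are saved under pics/ and viewed, at most 14 in all, crops included, and the job is handed in when it is done.

```bash
mkdir -p pics
python3 - <<'E'
from bench import ctrl
import cv2,numpy as np
np.set_printoptions(precision=4,suppress=True)
for n in("top","side"):
    cv2.imwrite(f"pics/{n}0.png",ctrl.read_camera(n)); p=ctrl.camera_params(n); print(n,p)
print(ctrl.current_t(), ctrl.current_eef_rot())
E
```

```text
top {'fx': 484.29028234980444, 'fy': 484.29028234980444, 'cx': 322.41017494534975, 'cy': 207.19777933396415, 'pose': array([[-0.022 ,  0.9961, -0.085 ,  0.3663],
       [-0.9997, -0.0209,  0.0129,  0.0627],
       [ 0.0111,  0.0853,  0.9963,  1.3694],
       [ 0.    ,  0.    ,  0.    ,  1.    ]])}
side {'fx': 381.4342927736406, 'fy': 381.4342927736406, 'cx': 321.4726397226058, 'cy': 202.29998153077838, 'pose': array([[ 0.9815,  0.1251, -0.1451,  0.3111],
       [-0.1915,  0.656 , -0.7301, -0.869 ],
       [ 0.0038,  0.7443,  0.6678,  0.887 ],
       [ 0.    ,  0.    ,  0.    ,  1.    ]])}
0.1 [[-0.9742  0.2259 -0.0003]
 [ 0.2259  0.9742 -0.001 ]
 [ 0.0001 -0.0011 -1.    ]]
```

View pics/top0.png

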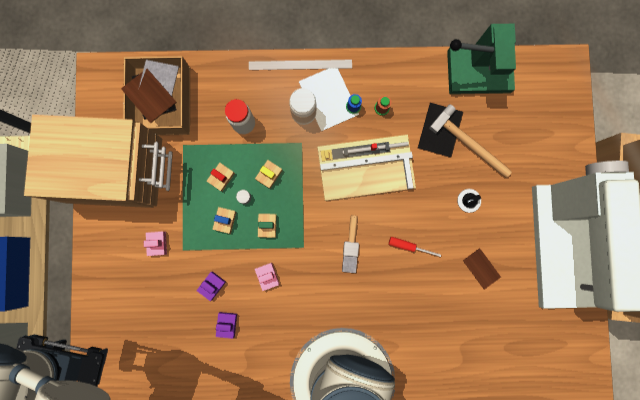

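View pics/side0.png

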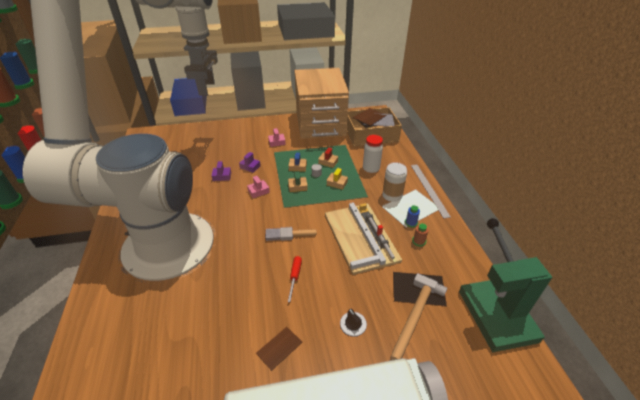

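Top view: red block (220,176), yellow (267,173), blue (224,219) and green (266,224) stand on the green mat. Four pink and purple decoys are at (155,243), (266,277), (211,286) and (227,325). The bed is around (365,168) with the bolt handle near (375,147), and the dial is at (469,201). The side view agrees. I'll enlarge these areas to confirm.

```bash
cat > h.py <<'E'
from bench import ctrl
import cv2,numpy as np
np.set_printoptions(precision=4,suppress=True)
def ray(n,uv):
    p=ctrl.camera_params(n);T=p["pose"]
    d=T[:3,:3]@np.array([(uv[0]-p["cx"])/p["fx"],-(uv[1]-p["cy"])/p["fy"],-1]); return T[:3,3],d
def onz(n,uv,z):
    o,d=ray(n,uv); return (o+d*(z-o[2])/d[2])[:2]
def proj(n,P):
    p=ctrl.camera_params(n);T=p["pose"];c=T[:3,:3].T@(np.array(P)-T[:3,3])
    return np.array([p["cx"]+p["fx"]*c[0]/-c[2],p["cy"]-p["fy"]*c[1]/-c[2]])
def crop(im,x,y,w,h,s,f): cv2.imwrite(f,cv2.resize(im[y:y+h,x:x+w],None,fx=s,fy=s,interpolation=cv2.INTER_CUBIC))
E
python3 - <<'E'
from h import *
a=cv2.imread("pics/top0.png")
crop(a,175,130,135,125,5,"pics/c1.png")
crop(a,310,125,110,80,7,"pics/c2.png")
b=cv2.imread("pics/side0.png")
c=[cv2.resize(x,(400,400),interpolation=cv2.INTER_CUBIC) for x in(a[180:222,448:490],b[200:280,320:400])]
cv2.imwrite("pics/c3.png",np.hstack(c))
E
```

```text
(no output)
```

View pics/c1.png

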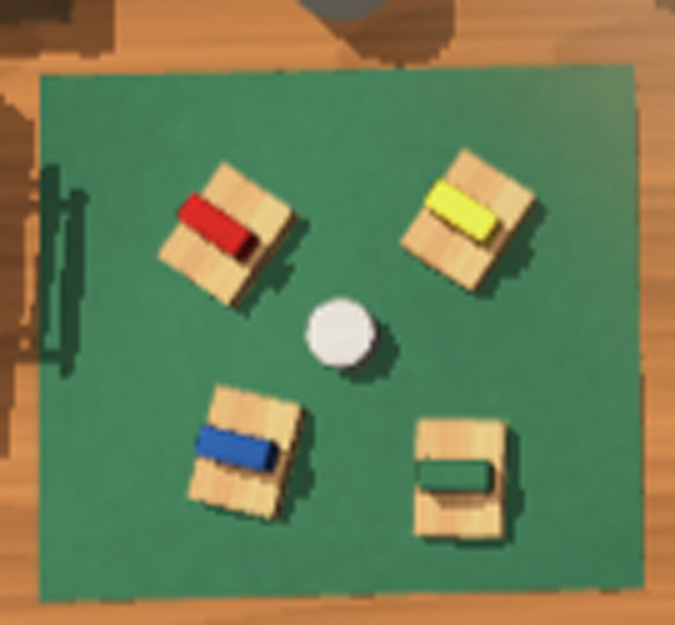

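View pics/c2.png

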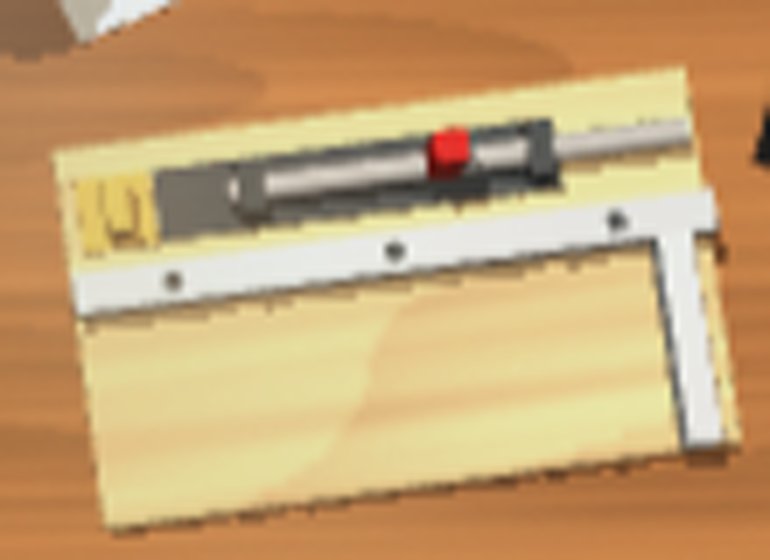

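View pics/c3.png

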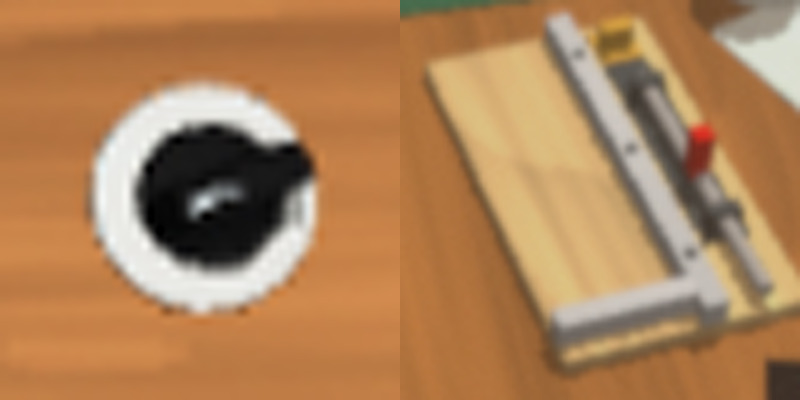

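The crops confirm all four true blocks, with the weight in the middle at (243,197). The bed's -y end (side fence) is on the image right, and the bolt is drawn with its handle near (374,146). The dial bar points right and slightly up from about (470,200). Next I'll measure.

```bash
cat >> h.py <<'E'
HUE={"red":(0,6),"blue":(105,125),"yellow":(26,34),"green":(0,0)}
def woods(im,roi,minA=250):
    """foot tops: wood-coloured components in roi -> centre xy (z=.024), sides, angle of long side (block x)"""
    x0,y0,x1,y1=roi; s=4
    c=cv2.resize(im[y0:y1,x0:x1],None,fx=s,fy=s,interpolation=cv2.INTER_CUBIC)
    hsv=cv2.cvtColor(c,cv2.COLOR_BGR2HSV)
    m=cv2.inRange(hsv,(8,40,150),(23,190,255)); m=cv2.morphologyEx(m,cv2.MORPH_OPEN,np.ones((5,5)))
    n=cv2.morphologyEx(m,cv2.MORPH_CLOSE,cv2.getStructuringElement(cv2.MORPH_ELLIPSE,(37,37)))
    out=[]
    for k in cv2.findContours(n,cv2.RETR_EXTERNAL,cv2.CHAIN_APPROX_NONE)[0]:
        if cv2.contourArea(k)<minA*4: continue
        px=(k.reshape(-1,2)+.5)/s-.5+[x0,y0]
        w=np.array([onz("top",p,.024) for p in px],np.float32)
        (cx,cy),(a,b),t=cv2.minAreaRect(w*1000)
        if a<b: t+=90; a,b=b,a
        pc=px.mean(0); i=np.array(pc-[x0,y0])*s
        out.append((np.array([cx,cy])/1000,a,b,(t+90)%180-90,pc))
    return out
def fitjig(px):
    J=np.array([(100,100),(100,-160),(-55,-160),(-55,100)])/1000.
    W=np.array([onz("top",p,.012) for p in px])
    Jc,Wc=J-J.mean(0),W-W.mean(0)
    a=np.arctan2((Jc[:,0]*Wc[:,1]-Jc[:,1]*Wc[:,0]).sum(),(Jc*Wc).sum())
    R=np.array([[np.cos(a),-np.sin(a)],[np.sin(a),np.cos(a)]]); o=W.mean(0)-R@J.mean(0)
    return o,a,R,(W-o)@R-J
E
python3 - <<'E'
from h import *
a=cv2.imread("pics/top0.png"); b=cv2.imread("pics/side0.png")
for w in woods(a,(183,145,302,247)): print("wood",*w)
hsv=cv2.cvtColor(a,cv2.COLOR_BGR2HSV)
o,an,R,e=fitjig([(317.9,146.7),(407.9,134.7),(415.4,188.9),(325.4,200.7)])
print("jig",o,np.degrees(an),"resid mm",e*1000)
# fence check: top of inner corner crop(655,238)
for p,q in(((655,238),"corner30"),((80,318),"fence left inner")):
    P=onz("top",(310+p[0]/7,125+p[1]/7),.030); print(q,(P-o)@R*1000)
# red comps
for n,im in(("top",a),("side",b)):
    h=cv2.cvtColor(im,cv2.COLOR_BGR2HSV); m=cv2.inRange(h,(0,170,110),(5,255,255))|cv2.inRange(h,(175,170,110),(180,255,255))
    N,_,st,ce=cv2.connectedComponentsWithStats(m)
    for i in range(1,N):
        if st[i,4]>5: print(n,"red",st[i],ce[i])
P=onz("top",(374.2,145.8),.059); print("handle",P,(P-o)@R*1000)
for nm,p,z in(("jar",(236,110),.13),("cup",(303,104),.12),("sp1",(355,102),.068),("weight",(243,196.5),.034),("dialbase",(469.5,200.6),.005)): print(nm,onz("top",p,z))
def g(im,x,y,w,h): 
    c=np.clip(im[y:y+h,x:x+w].astype(float)*4,0,255).astype(np.uint8); return cv2.resize(c,(400,400),interpolation=cv2.INTER_CUBIC)
cv2.imwrite("pics/c4.png",np.hstack([g(a,454,185,32,32),g(b,334,300,36,36)]))
E
```

```text
wood [0.4342 0.2017] 64.56571960449219 47.836368560791016 -1.7341766357421875 [266.4841 225.2928]
wood [0.4515 0.3207] 64.62947082519531 48.20418930053711 -15.100135803222656 [223.38   219.9922]
wood [0.5742 0.3307] 64.07073211669922 48.35989761352539 -35.28586959838867 [219.548  176.3161]
wood [0.579  0.1956] 64.75382995605469 48.09770965576172 -34.53461456298828 [267.9813 173.4944]
jig [ 0.5665 -0.0557] 6.358056136800025 resid mm [[ 0.1647 -0.6346]
 [ 1.1658 -0.0141]
 [-0.7791  1.8979]
 [-0.5515 -1.2492]]
corner30 [  30.3854 -133.7517]
fence left inner [28.4128 98.9891]
top red [225  99  23  23 398] [235.8241 110.1508]
top red [371 144   6   5  24] [373.7083 145.7083]
top red [211 169  14  12  85] [217.3059 174.4118]
top red [389 237  27  15 230] [401.8826 244.0087]
side red [ 18 125  17  24 197] [ 26.0254 133.9442]
side red [366 135  17  11 151] [374.0199 139.7748]
side red [325 148   7   7  27] [328.0741 150.7407]
side red [378 225   4   9  28] [379.3929 228.8571]
side red [291 257  10  22 154] [295.5909 267.2597]
handle [ 0.6445 -0.1004] [ 72.6001 -53.0097]
jar [0.7312 0.2664]
cup [0.747  0.0916]
sp1 [ 0.7658 -0.0502]
weight [0.5146 0.2645]
dialbase [ 0.4928 -0.3732]
```

View pics/c4.png

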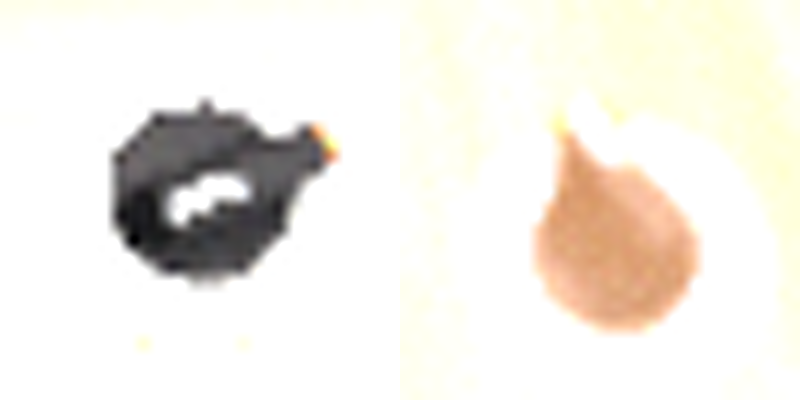

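The foot sizes come out at 64 x 48 mm within 1 mm, the bed residuals are 2 mm or less, and the handle is at a plausible place. The dial bar's marked tip is at about (480,196.6), with its far end near (466.4,201.8). First move: the dial.

```bash
cat >> h.py <<'E'
def ori(deg):  # tool down, fingers closing along world yaw deg
    c,s=np.cos(np.radians(deg)),np.sin(np.radians(deg)); return np.array([[-s,c,0],[c,s,0],[0,0,-1.]])
def st(): print("t",round(ctrl.current_t(),1),"F",np.array(ctrl.current_contact_force()),"Tz",np.array(ctrl.current_wrist_torque()),"w",round(ctrl.current_grip_width()*91,1),"p",np.array(ctrl.current_tool_pos()))
E
python3 - <<'E'
from h import *
t=onz("top",(480,196.6),.044); f=onz("top",(466.4,201.8),.044)
print("tip",t,"far",f,"len",np.linalg.norm(t-f))
ax=(t+f)/2; d=t-f; yaw=np.degrees(np.arctan2(d[1],d[0])); print("mid",ax,"bar yaw",yaw)
for cx in(90,-90):
    for dy in(0,150):
        q=ctrl.ik([ax[0],ax[1],.15],ori(yaw+cx+dy)); print(cx,dy,q)
E
```

```text
tip [ 0.4996 -0.3904] far [ 0.486 -0.352] len 0.040717914295717555
mid [ 0.4928 -0.3712] bar yaw -70.44120209369869
90 0 [-42.5306  31.3493  82.5668  -0.      66.0839 -62.0894]
90 150 [-42.5306  31.3493  82.5668  -0.      66.0839 147.9106]
-90 0 [-42.5306  31.3493  82.5668  -0.      66.0839 117.9106]
-90 150 [-42.5306  31.3493  82.5668  -0.      66.0839 -32.0894]
```

Run:
```python
from h import *
x,y,c=.4928,-.3712,-160.44
ctrl.command_gripper(.5)
ctrl.goto([x,y,.15],ori(c)); ctrl.move_l([x,y,.05]); 
ctrl.move_l([x,y,.021],vel=.06,contact_N=8); st()
ctrl.command_gripper(0); st()
for k in range(1,20):
    c+=8
    try: ctrl.goto([x,y,.021],ori(c))
    except ctrl.MotionError as e: print(e);break
    T=np.array(ctrl.current_wrist_torque());F=np.array(ctrl.current_contact_force())
    print(k*8,T,F,round(ctrl.current_t(),1))
    if abs(T[2])>1.2: break
st()
```

```text
t 6.0 F [ 0.4158 -0.0242 -0.134 ] Tz [-0.0182  0.1507  0.0065] w 45.5 p [ 0.4928 -0.3712  0.0208]
t 6.6 F [-3.7409 -1.6696  4.4183] Tz [-0.0962  0.9076  0.0347] w 13.7 p [ 0.4925 -0.3712  0.0211]
8 [-0.3143  1.2597  0.0324] [-5.646  -0.9412  4.681 ] 6.8
16 [-0.5849  1.6229  0.0159] [-8.0063 -2.3814  4.954 ] 7.1
24 [-0.797   1.9624 -0.0059] [-8.5829 -3.9257  6.5247] 7.4
32 [-1.0915  2.1783  0.0288] [-10.7471  -5.1648   6.0923] 7.7
40 [-1.3928  2.4272  0.0323] [-12.8729  -7.5932   5.4535] 7.9
48 [-1.7271  2.6432  0.0429] [-12.6111  -9.6475   5.1728] 8.2
56 [-2.0308  2.7981  0.0537] [-13.9479 -10.8437   5.2594] 8.4
64 [-2.3576  2.9508  0.0054] [-14.3252 -11.7852   4.2614] 8.7
72 [-2.6398  2.9799  0.0058] [-15.3915 -13.3557   3.6014] 9.0
80 [-2.933   3.0849 -0.0112] [-15.8455 -15.3789   2.5624] 9.2
88 [-3.2432  3.0664  0.0525] [-14.6682 -16.5529   2.4044] 9.5
96 [-2.6228  1.9977 -1.0623] [ -9.8731 -13.916    0.115 ] 9.8
104 [-2.0594  0.9895 -1.3404] [ -4.3595 -11.3109  -2.6444] 10.1
t 10.1 F [ -4.3595 -11.3109  -2.6444] Tz [-2.0594  0.9895 -1.3404] w 20.4 p [ 0.4929 -0.3728  0.0211]
```

Run:
```python
from h import *
x,y=.4928,-.3712
c=-160.44+92
ctrl.goto([x,y,.021],ori(c)); st()
ctrl.command_gripper(.5); ctrl.move_l([x,y,.2],vel=.25)
ctrl.goto([.50,.05,.25],ori(c)); ctrl.sleep(.2)
a=ctrl.read_camera("top"); cv2.imwrite("pics/top1.png",a)
g=np.clip(a[185:217,454:486].astype(float)*4,0,255).astype(np.uint8)
cv2.imwrite("pics/c5.png",np.hstack([cv2.resize(g,(400,400),interpolation=cv2.INTER_CUBIC),cv2.resize(a[140:260,180:300],(400,400))]));st()
for w in woods(a,(183,145,302,247)): print("wood",*w)
```

```text
t 10.4 F [ 3.5243 -5.9915 -3.7763] Tz [-1.2817 -0.2691 -0.8255] w 14.8 p [ 0.4939 -0.3725  0.0213]
t 13.7 F [0.0074 1.0395 0.0231] Tz [-0.1152  0.1    -0.0177] w 45.5 p [0.5002 0.0494 0.2499]
wood [0.4515 0.3207] 64.62947082519531 48.20418930053711 -15.100135803222656 [223.3594 219.9441]
wood [0.4391 0.1811] 127.7117691040039 89.18914031982422 -1.9896163940429688 [276.3871 224.2793]
wood [0.5742 0.3307] 64.07073211669922 48.35989761352539 -35.28586959838867 [219.5578 176.3277]
wood [0.5611 0.161 ] 132.65211486816406 68.22498321533203 62.598106384277344 [278.6599 179.1161]
```

View pics/c5.png

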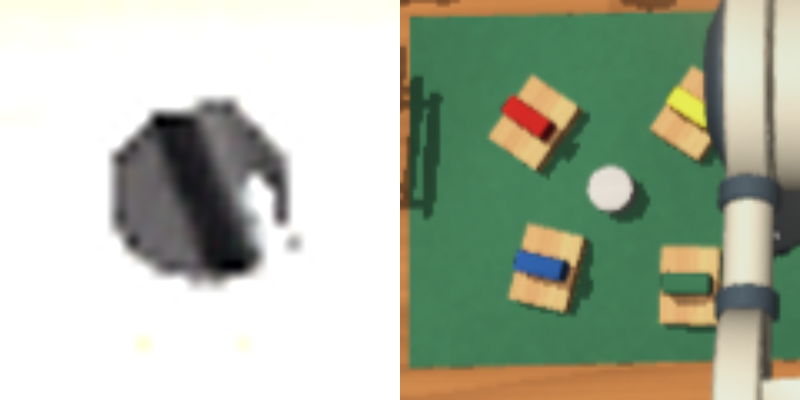

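The bar now runs at about yaw 22°, roughly 93° from where it started and hard against its stop, so the dial is off. Next is the first block, green.

```bash
cat >> h.py <<'E'
JO=np.array([.5665,-.0557]); JY=6.36; JR=np.array([[np.cos(np.radians(JY)),-np.sin(np.radians(JY))],[np.sin(np.radians(JY)),np.cos(np.radians(JY))]])
def jw(x,y,z): return [*(JO+JR@np.array([x,y])),z]
def tj(): return (np.array(ctrl.current_tool_pos())[:2]-JO)@JR*1000
def find(exp,name,roi=(183,145,302,247)):
    im=ctrl.read_camera("top"); cv2.imwrite(f"pics/{name}.png",im)
    ok=[w for w in woods(im,roi) if abs(w[1]-64)<4 and abs(w[2]-48)<4]
    w=min(ok,key=lambda w:np.linalg.norm(w[0]-exp)); print("found",*w[:4]); return w
def pick(c,yaw):
    ctrl.command_gripper(.55)
    ctrl.goto([*c,.16],ori(yaw)); ctrl.move_l([*c,.07],vel=.2)
    hit=ctrl.move_l([*c,.029],vel=.06,contact_N=6); print("touch",hit)
    ctrl.command_gripper(0); st()
    ctrl.move_l([*c,.13],vel=.15); ctrl.sleep(.2); st()
def place(k):
    y=-.111+.048*k; z=.041
    ctrl.goto(jw(-.012,y+.010,.13),ori(JY)); st()
    ctrl.move_l(jw(-.012,y+.010,z+.012),vel=.12)
    print("down",ctrl.move_l(jw(-.012,y+.010,z-.004),vel=.02,contact_N=4)); st()
    z=ctrl.current_tool_pos()[2]+.0005
    ctrl.move_l(jw(-.012,y+.010,z),vel=.02)
    print("-y",ctrl.move_l(jw(-.012,y-.005,z),vel=.02,contact_N=8),tj()); yy=tj()[1]/1000
    print("+x",ctrl.move_l(jw(.005,yy,z),vel=.02,contact_N=10),tj()); xx=tj()[0]/1000
    print("-y",ctrl.move_l(jw(xx,yy-.006,z),vel=.02,contact_N=8),tj()); st()
def release():
    p=np.array(ctrl.current_tool_pos()); ctrl.command_gripper(.5); ctrl.move_l([p[0],p[1],.15],vel=.2); st()
E
python3 - <<'E'
from h import *
ctrl.goto([.5,-.2,.2],ori(JY))
w=find((.434,.2017),"g0"); pick(w[0],w[3]); place(0)
E
```

```text
found [0.4342 0.2019] 64.60896301269531 48.005184173583984 -2.0356903076171875
touch False
t 19.2 F [-0.892  -0.5547  3.7112] Tz [-0.1135  0.1594 -0.0078] w 17.8 p [0.4343 0.2019 0.0291]
t 20.2 F [-0.1456  0.0055 -2.6994] Tz [-0.0798  0.0862  0.014 ] w 18.0 p [0.4338 0.2018 0.1292]
t 21.7 F [ 0.2554  0.332  -1.9841] Tz [-0.0785  0.084  -0.015 ] w 17.6 p [ 0.5656 -0.1563  0.1299]
down True
t 23.1 F [ 0.4415 -1.4261  3.2176] Tz [-0.1854 -0.0873  0.039 ] w 17.9 p [ 0.5657 -0.1575  0.0407]
-y True [ -12.3162 -110.1797]
+x True [  -0.3698 -110.0487]
-y True [  -0.3908 -110.2683]
t 24.7 F [-1.001   2.766   5.5745] Tz [ 0.4053 -0.2314  0.0942] w 17.9 p [ 0.5783 -0.1653  0.041 ]
```

Run:
```python
from h import *
release()
ctrl.goto([.5,-.2,.2],ori(JY))
w=find((.579,.1956),"y0"); 
im=cv2.imread("pics/y0.png"); crop(im,310,125,110,80,7,"pics/c6.png")
pick(w[0],w[3])
```

```text
t 26.0 F [-0.5911  0.6919  0.4055] Tz [-0.1578  0.0371  0.0385] w 46.0 p [ 0.5778 -0.1651  0.1491]
found [0.5793 0.1957] 64.67131805419922 47.84282684326172 -34.32710647583008
touch False
t 30.4 F [ 0.5745 -0.5512  2.2462] Tz [-0.1243  0.1549  0.0575] w 17.9 p [0.5793 0.1957 0.0291]
t 31.4 F [-0.3511  1.2329 -2.0935] Tz [-0.0734  0.1067  0.0506] w 18.3 p [0.5788 0.1955 0.129 ]
```

View pics/c6.png

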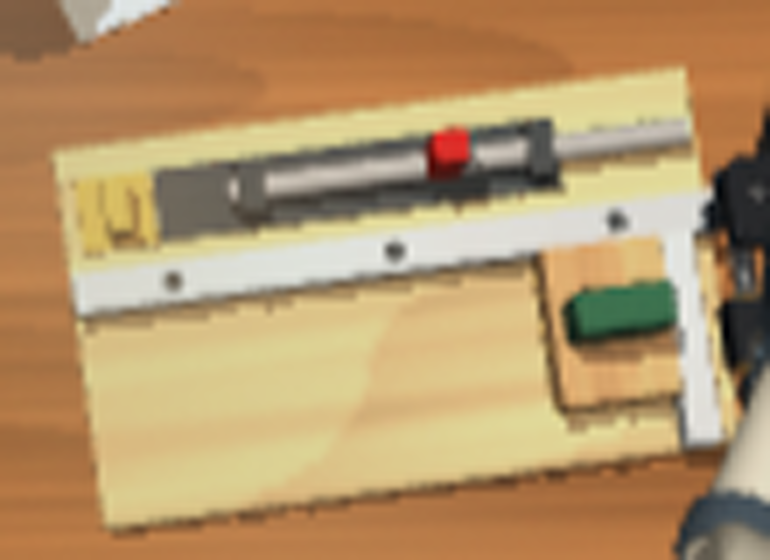

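Green sits in the corner, flush with both fences (crop (545-680, 240-410)). Now I'll place yellow and then do blue.

Run:
```python
from h import *
place(1)
release()
ctrl.goto([.5,-.2,.2],ori(JY))
w=find((.4515,.3207),"b0"); pick(w[0],w[3])
im=ctrl.read_camera("top"); crop(im,310,125,110,80,7,"pics/c7.png")
```

```text
t 32.6 F [ 0.0544 -0.2421 -0.618 ] Tz [-0.0691  0.0543 -0.0328] w 18.1 p [ 0.5606 -0.1091  0.1299]
down True
t 34.0 F [-0.2326 -0.3564  3.4225] Tz [-0.1623 -0.0126  0.0099] w 18.0 p [ 0.5604 -0.1097  0.0407]
-y True [-12.428  -61.5126]
+x True [ -0.5544 -61.3169]
-y True [ -0.6087 -61.5726]
t 35.6 F [0.7456 3.3153 7.1216] Tz [ 0.4581 -0.1839  0.163 ] w 17.8 p [ 0.5727 -0.117   0.0409]
t 36.9 F [ 0.0659  0.1321 -0.1314] Tz [-0.1162  0.0419  0.0214] w 45.3 p [ 0.5722 -0.1168  0.1492]
found [0.4516 0.3208] 64.47209167480469 48.15473937988281 -15.099502563476562
touch False
t 41.7 F [-0.0758 -0.4826  2.1953] Tz [-0.096   0.0914  0.0184] w 17.9 p [0.4517 0.3209 0.0291]
t 42.8 F [-0.3764  0.3319 -2.1465] Tz [-0.0579  0.1307  0.0389] w 17.8 p [0.4512 0.3206 0.1291]
```

View pics/c7.png

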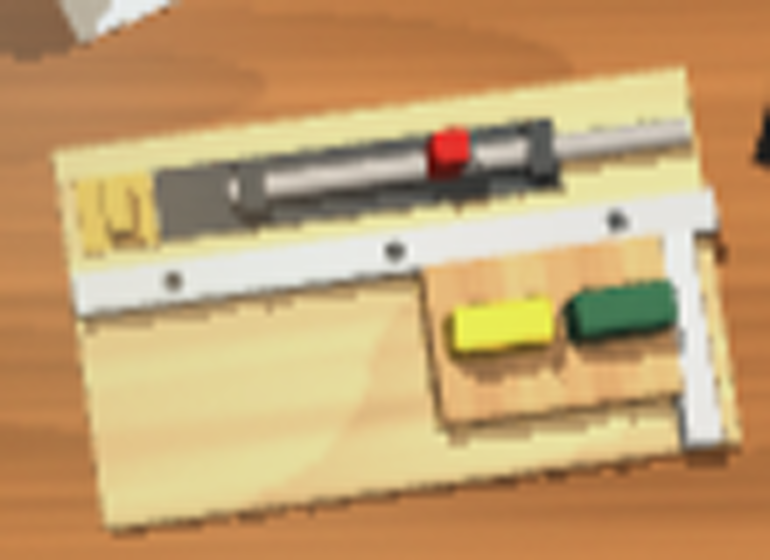

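Green and yellow are tight against each other and flush. Next I'll place blue and pick red.

Run:
```python
from h import *
place(2)
release()
ctrl.goto([.5,-.2,.2],ori(JY))
w=find((.5742,.3307),"r0"); pick(w[0],w[3])
place(3); release()
ctrl.goto([.5,.25,.2],ori(JY))
im=ctrl.read_camera("top"); cv2.imwrite("pics/row.png",im); crop(im,310,125,110,80,7,"pics/c8.png")
```

```text
t 44.3 F [ 0.1416 -1.5965 -0.5909] Tz [-0.1124  0.0214  0.0293] w 17.9 p [ 0.5551 -0.0612  0.13  ]
down True
t 45.7 F [ 0.6347 -0.2499  2.9744] Tz [-0.0998  0.0016 -0.0055] w 18.0 p [ 0.5551 -0.062   0.0407]
-y True [-12.3224 -13.6985]
+x True [ -0.7467 -13.5009]
-y True [ -0.7842 -13.7817]
t 47.3 F [-0.355   3.4013  5.8283] Tz [ 0.4892 -0.1484  0.1492] w 18.0 p [ 0.5672 -0.0695  0.0408]
t 48.6 F [-0.8275 -0.7593 -0.3636] Tz [-0.0876  0.0448 -0.0184] w 45.7 p [ 0.5667 -0.0694  0.1492]
found [0.5741 0.3306] 63.88824462890625 48.178367614746094 -35.681396484375
touch False
t 53.6 F [-0.9442 -0.7011  2.6692] Tz [-0.1235  0.182   0.0279] w 18.1 p [0.5742 0.3306 0.0291]
t 54.6 F [-0.6384 -0.18   -1.64  ] Tz [-0.0813  0.0468  0.0075] w 18.3 p [0.5737 0.3304 0.129 ]
t 55.9 F [-0.4037 -0.2808 -1.7254] Tz [-0.0732  0.0258 -0.0666] w 18.0 p [ 0.5501 -0.0138  0.13  ]
down True
t 57.3 F [-0.0535 -1.2321  3.2715] Tz [-0.12   -0.025   0.0062] w 17.8 p [ 0.5498 -0.0143  0.0407]
-y True [-12.2693  34.2809]
+x True [-0.9155 34.4569]
-y True [-0.9459 34.1779]
t 58.9 F [-0.2409  5.1411  6.8309] Tz [ 0.4448 -0.1278  0.1319] w 17.9 p [ 0.5618 -0.0218  0.0408]
t 60.2 F [ 0.1379  1.0524 -1.2401] Tz [-0.1453  0.015  -0.008 ] w 46.0 p [ 0.5612 -0.0218  0.1492]
```

View pics/c8.png

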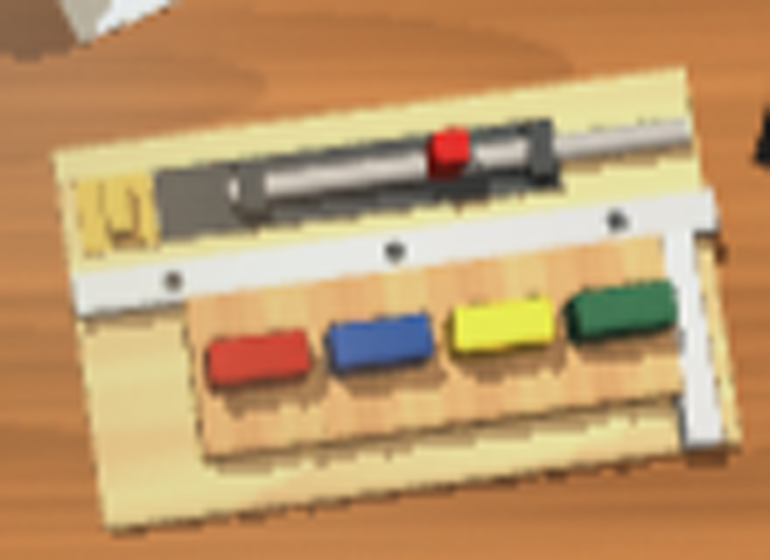

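All four blocks stand in a tight, flush row with their ribs along the fence, and the pitch read at the tool is 48 to 48.7 mm. Now the bolt.

Run:
```python
from h import *
h=np.array([.6445,-.1004]); u=JR@np.array([0,1.])
ctrl.command_gripper(.42)
ctrl.goto([*h,.16],ori(JY)); ctrl.move_l([*h,.07],vel=.15)
print(ctrl.move_l([*h,.038],vel=.04,contact_N=6)); st()
ctrl.command_gripper(0); st(); a=tj()
p=np.array(ctrl.current_tool_pos())[:2]
print(ctrl.move_l([*(p+u*.066),.038],vel=.04,contact_N=20)); st(); ctrl.sleep(.3); print(tj()-a)
ctrl.command_gripper(.42); q=np.array(ctrl.current_tool_pos()); ctrl.move_l([q[0],q[1],.16],vel=.15)
ctrl.goto([.5,.3,.25],ori(JY)); ctrl.sleep(.3)
im=ctrl.read_camera("top"); cv2.imwrite("pics/end.png",im); s=ctrl.read_camera("side")
m=cv2.resize(im[125:205,310:420],(800,582),interpolation=cv2.INTER_CUBIC); cv2.imwrite("pics/c9.png",m); st()
```

```text
False
t 64.8 F [ 0.2022 -0.7533  0.0089] Tz [-0.108   0.016   0.0292] w 38.1 p [ 0.6447 -0.1004  0.0382]
t 65.3 F [ 5.2703  1.4589 -2.7457] Tz [ 0.0959 -0.7984  0.0154] w 13.7 p [ 0.6454 -0.1004  0.0382]
True
t 66.7 F [-1.3779 -5.4816  5.4476] Tz [-0.9595  0.2107  0.0033] w 13.6 p [ 0.6386 -0.041   0.0381]
[-0.2152 59.7645]
t 70.3 F [ 0.31   -0.4677 -0.3376] Tz [-0.1398  0.0525 -0.0319] w 38.7 p [0.5001 0.2997 0.2499]
```

View pics/c9.png

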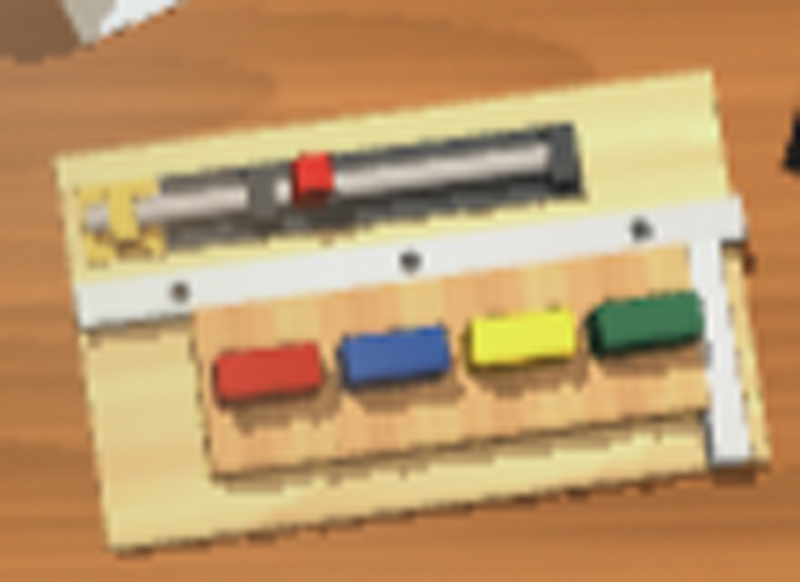

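The bolt travelled 59.8 mm to its stop and its rod shows through the brass keeper. The row is undisturbed, so I'm handing in.

```bash
python3 -c "
from bench import ctrl
print(ctrl.sign_off(), ctrl.current_t())"
```

```text
the job is handed in; nothing more can be done
the job is handed in; nothing more can be done
```

The job is handed in at about 70 s of the allowed 208 s: the dial is at its off stop, all four blocks are in one tight, flush row along the back fence, and the bolt is home in its keeper; sign-off returned no verdict.

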